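# Close the bench vise by its spoked wheel

## Task

Close the small blue bench vise on the coil pack standing in it: push the spokes of the red-balled handwheel round clockwise (seen from above) with a fingertip until the coil pack is clamped against the fixed jaw and the orange sprung pad is pressed home against the sliding jaw. Stop once it is home, without forcing the wheel, and work by the wheel only: do not touch the coil pack or push the jaw, do not lift the pack, and leave the tape, spool and syringe beside the vise where they are.

Things in the scene. Friction and masses are not known exactly. Their poses are not given: they have to be found in the camera images.
- vise: small bench vise bolted to the worktop. Dark base plate 250 x 100 x 12 mm; origin at the centre of its underside, x along the direction in which the sliding jaw closes, z up. The fixed blue jaw (70 mm wide, top 44 mm above the worktop) has its clamping face at x = +85 mm, facing -x. The handwheel's upright axis is at x = -70, y = -26 mm. Nothing of the vise but the handwheel is higher than 46 mm
- moving_jaw: sliding blue jaw, 16 mm thick, 70 mm wide, top 42 mm above the worktop, with a steel rack behind it (towards -x, sticking out past the base plate by up to 17 mm). Geared to the handwheel: 20 mm of travel towards the fixed jaw per rad of clockwise turn, 58 mm at most. The origin lies on the vise's origin when fully open and moves with the jaw along the vise's x; the jaw's clamping side is at x = -24 mm of its own frame
- pressure_pad (a joint): how far the orange sprung pad (6 mm thick, 66 x 27 mm) on the front of the sliding jaw is pressed in, m: 0 = standing 5 mm off the jaw, 0.005 = home against it. The spring takes 1 N to start and 6 N when home. With the fully open jaw the pad's free face is at x = -13.5 mm of the vise
- wheel_hub (a point): centre of the handwheel, on its upright axis, at spoke height (70 mm above the worktop). Black hub 32 mm across, top 85 mm above the worktop; three round steel spokes 10 mm thick, 120 degrees apart, each ending in a red ball; 150 mm across over the balls. From 46 to 65 mm high, under the spokes, the space is free but for the hub and spindle
- handwheel (a joint): turn of the handwheel, rad: 0 = jaw fully open, grows clockwise seen from above as the jaw closes. Starts at 0 to 0.9; the coil pack is clamped and the pad home at about 2.57. About 0.2 N m of friction holds it wherever it is left, also against the pad's spring; pushed 50 mm from the axis it takes about 4 N, 7 N while the pad goes in, and then stands firm: do not push it with over 40 N
- spoke_1_end (a point): centre of the red ball (18 mm across) at the outer end of spoke 1 of the handwheel, 66 mm from the wheel's axis, 70 mm above the worktop; it turns with the wheel
- spoke_2_end (a point): centre of the red ball (18 mm across) at the outer end of spoke 2 of the handwheel, 66 mm from the wheel's axis, 70 mm above the worktop; it turns with the wheel
- spoke_3_end (a point): centre of the red ball (18 mm across) at the outer end of spoke 3 of the handwheel, 66 mm from the wheel's axis, 70 mm above the worktop; it turns with the wheel
- coil_pack: pink block of coils with green tops, 52 x 62 x 26 mm, standing loose on the vise's base plate between the jaws, its 52 mm side along the vise's x; origin at the centre of its underside, z up
- microscope: stereo microscope to the right of the vise, never moved: its blue base plate (24 mm high) covers x 0.545 to 0.86, y -0.09 to 0.26 of the worktop; its head and eyepieces hang over that, 0.1 to 0.45 m high, reaching forward to about x = 0.5 between y = -0.12 and 0.15: keep the arm in front of it when crossing. Origin under the base plate's centre
- tape: bystander: roll of amber tape lying flat, 61 mm across, 12 mm high, loose; origin at the centre of its underside
- spool: bystander: white spool of solder standing on its flange, 65 mm across, 34 mm high, loose; origin at the centre of its underside
- syringe: bystander: white syringe with blue tip lying flat, 24 x 128 x 16 mm, loose; origin at the centre of its underside
There are look-alikes about, which are no part of the job. What is shaped like the coil_pack but black or yellow is not meant.

How it is judged:
By the outcome, as a careful person would: the job done as asked, in the order asked, and still so for the second after the job is handed in, with the robot touching nothing.
It also fails if it takes over 48 s, if anything falls off the work surface, if the arm or the gripper's body presses on something with over 40 N, if the wrist force passes 120 N, or if a joint passes its speed limit or range.

## Robot

A 6-joint arm with a two-finger parallel gripper is mounted at the origin on a cart in front of the work surface, level with it; the furniture and walls round the work are solid. World frame = base frame: x ahead of the robot, y to its left, z up, the work surface at z = 0. Lengths are in m, angles in degrees, forces in N, time in s.
With the tool pointing down it reaches from about 0.3 to 0.75 m from the base axis. Payload 8.5 kg.
Tool frame: the origin (TCP) lies midway between the tips of the shut fingers; the grasp point (between the pads) lies env.tcp_to_grasp behind it (env.tcp_to_grasp is the distance from the TCP to the grasp point, in m); z points along the fingers, y is the line along which they close (so a half turn about z gives the same grasp; the last joint's range is limited). The gripper opens to 85 mm and grips with 20 to 120 N. Pads are 22 mm wide; open, the fingers measure 114 mm over their backs; the gripper's body (76 mm by 85 mm) begins 54 mm behind the grasp point. The pads swing forward as they close: fully open they stand 13 mm farther back than shut.
Start: joints at [61.461, 21.807, 74.336, -0, 83.858, -12.336], TCP at [0.153, 0.528, 0.231] pointing down, gripper open.
Joint ranges: [-178.18, 178.18], [-50.72, 133.34], [12.68, 142.11], [-81.47, 261.47], [9.98, 163.14], [-165.26, 165.26]. Speed limits (degrees/s): [136.94, 136.94, 180, 180, 180, 180].

## Interface

Orientations are given as a 3x3 rotation matrix whose columns are the frame's x, y, z axes.
In Python, from rig import observe, optics, job, env gives the robot as it stands. The module is installed in compiled form; this text tells all that it offers.
- The arm moves only by the shell command python3 -m jog 'ROWS' [FORCE]. ROWS is JSON, a list of rows, each a list of 7 numbers: the turn, a rotation vector about the tool's x, y, z in rad, then the shift along the tool's x, y, z in m, then the opening in per cent of the stroke, from 0 (shut) to 100 (fully open). A call has 1 to 10 rows; each row shifts and turns the commanded pose from where the row before left it, along the tool's axes as they then stand; what a row does not reach is not made up. A row lasts 1/8 s, in which the tool goes at most 62.5 mm and 10.7 degrees, less where a joint would pass 70% of its speed; a pose out of reach is approached as far as the arm can. A call is refused whole if a number of a shift passes 0.0625 or a number of a turn 0.188, either way. A call with a gripper value outside its range is refused whole. The fingers move at their own pace and stop on an object; FORCE is the grip in N (left out, the last holds). Time passes only in rows, so rows that do not move let the fingers close. It gives the time, the measured TCP pose, the force, the opening and the grip force at its end, in the units of the state.
- observe(): the state, without advancing time (a new reading comes with each control period).
- optics.get_image(name): name is "scene" or "top" or "wrist"; returns a dict with "pixels" (400x640x3 uint8, red, green, blue), "mtx" (3x3 intrinsics, pixels), "dist_coeffs" ([k1, k2, p1, p2, k3] as OpenCV has them; the pictures are not rectified), "rvec" (rotation vector, rad) and "tvec" (3), from world to camera coordinates, as OpenCV has them. Camera axes: x right, y down, z forward; pixel columns grow to the right and rows downward; lengths in m; the calibration is good to about 2 mm. A picture is of the moment at which its call begins. There is no depth.
- job.close_job(): hands the job in; it is judged then, once.
The state is a dict: "time_s": time; "q": joint angles; "qvel": joint speeds; "joint_efforts": joint torques, N m; "position": TCP position; "tool_rot": TCP orientation; "ft_force": force on the tool from outside, world axes, zero at the start; "wrist_torque": the same for the moment, N m; "grip_width": finger opening in m; "gripper_force": force on a finger pad.
Only numpy, scipy, OpenCV 4.12 (cv2) and the standard library are available. Lean on these libraries where they do the work, as an engineer would, in place of code of your own. Each camera call takes 0.05 s, during which the arm holds its last target. There are 200 camera calls.

## Working session

There is one attempt and no reset: what is moved stays moved. The work goes in short steps, Python scripts to look and compute and a shell command to move; the robot and the scene stay as the last step left them, time stands still between calls to the robot, and variables do not carry over. Pictures are saved under pics/ and viewed, at most 10 in all, crops included, and the job is handed in when it is done.

```bash
mkdir -p pics
cat > h.py <<'E'
import numpy as np, cv2
from rig import observe, optics, job, env
def cam(n):
    d=optics.get_image(n); d['pixels']=np.asarray(d['pixels']); return d
def save(d,f,crop=None,s=1):
    p=d['pixels']
    if crop: p=p[crop[1]:crop[3],crop[0]:crop[2]]
    cv2.imwrite('pics/'+f,cv2.resize(p[:,:,::-1],None,fx=s,fy=s,interpolation=cv2.INTER_CUBIC))
def ray(d,uv):
    n=cv2.undistortPoints(np.array([[uv]],float),np.array(d['mtx']),np.array(d['dist_coeffs']))[0,0]
    R=cv2.Rodrigues(np.array(d['rvec'],float))[0]; t=np.array(d['tvec'],float).ravel()
    return -R.T@t, R.T@np.array([n[0],n[1],1])
def onz(d,uv,z):
    o,v=ray(d,uv); return o+v*(z-o[2])/v[2]
def proj(d,P):
    return cv2.projectPoints(np.array(P,float).reshape(-1,1,3),np.array(d['rvec'],float),np.array(d['tvec'],float),np.array(d['mtx']),np.array(d['dist_coeffs']))[0][:,0]
def blobs(d,lo,hi,amin=15):
    h=cv2.cvtColor(d['pixels'],cv2.COLOR_RGB2HSV); m=cv2.inRange(h,np.array(lo),np.array(hi))
    if lo[0]==0: m|=cv2.inRange(h,np.array([174,lo[1],lo[2]]),np.array([180,255,255]))
    n,l,s,c=cv2.connectedComponentsWithStats(m)
    return [(c[i].round(1).tolist(),s[i].tolist()) for i in range(1,n) if s[i][4]>=amin]
E
python3 - <<'E'
from h import *
a=cam('top');b=cam('scene')
save(a,'top0.png');save(b,'scene0.png')
for d in(a,b):
    for x in blobs(d,(0,150,80),(6,255,255)): print(x, onz(d,x[0],.07).round(3))
    print()
E
```

```text
([453.6, 22.5], [448, 19, 14, 9, 84]) [1.029 0.005 0.07 ]
([490.2, 28.1], [483, 25, 15, 7, 79]) [ 1.014 -0.084  0.07 ]
([292.9, 64.1], [272, 59, 42, 11, 222]) [0.921 0.402 0.07 ]
([367.6, 75.9], [356, 75, 22, 3, 25]) [0.889 0.222 0.07 ]
([348.1, 207.4], [345, 205, 7, 6, 34]) [0.568 0.276 0.07 ]
([303.9, 233.0], [301, 230, 6, 7, 36]) [0.511 0.376 0.07 ]
([348.8, 258.5], [346, 256, 7, 6, 34]) [0.453 0.277 0.07 ]

([575.3, 6.8], [569, 0, 14, 14, 135]) [4.28 2.76 0.07]
([475.7, 18.6], [472, 16, 8, 6, 37]) [3.14  2.748 0.07 ]
([549.5, 205.7], [547, 186, 6, 41, 176]) [1.04  0.088 0.07 ]
([302.9, 205.9], [301, 204, 6, 6, 15]) [0.509 0.381 0.07 ]
([603.0, 236.9], [564, 205, 76, 66, 3724]) [ 1.021 -0.072  0.07 ]
([342.3, 217.8], [340, 215, 6, 7, 30]) [0.566 0.277 0.07 ]
([516.2, 228.4], [493, 218, 48, 22, 562]) [0.888 0.043 0.07 ]
([298.8, 229.0], [296, 226, 7, 7, 36]) [0.452 0.278 0.07 ]
```

View pictures.

View pics/top0.png

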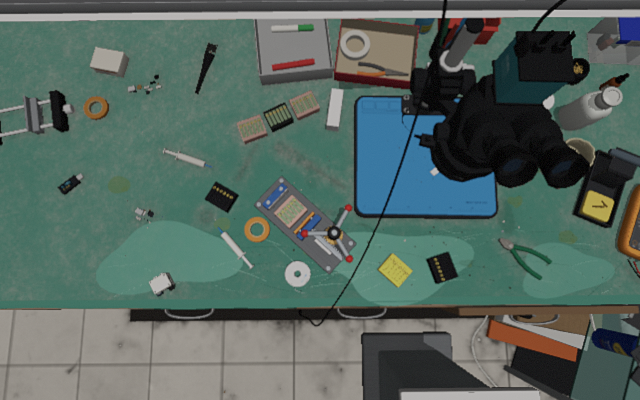

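View pics/scene0.png

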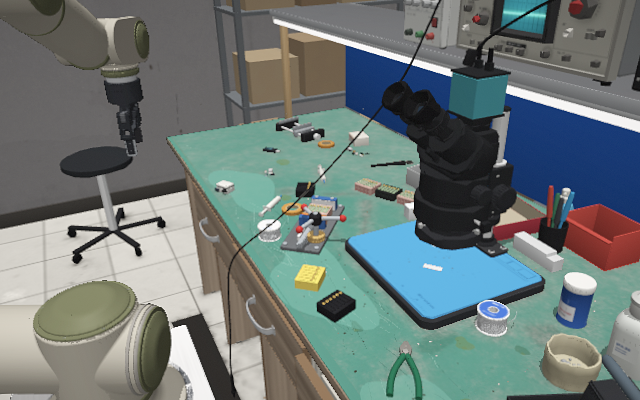

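Top view: vise lies from (262,183) (fixed-jaw end) to (352,265), with the handwheel hub near (334,233) and the red balls at (348,207), (304,233) and (349,258). Coil-pack candidates: the pink/green one at (291,208) stands in the vise between the jaws. Others are pinkish ones at (252,128) and (304,104) out on the bench, black ones at (222,196), (278,117) and (441,267), and a yellow one at (395,270). The one in the vise is the one meant. A hanging cable crosses nearby, so I'll locate it and confirm with a crop.

Run:
```python
from h import *
a=cam('top');b=cam('scene')
save(a,'crop.png',(235,165,375,285),5.5)
save(b,'crop2.png',(225,130,405,265),4.4)
# cable: slide along top ray, where does it hit cable polyline in scene
line=np.array([[438,0],[405,72],[384,108],[345,150],[310,187],[270,229],[240,255],[231,275],[229,310],[235,360]],float)
for uv in [(430,100),(407,150),(378,205),(356,250),(335,300)]:
    o,v=ray(a,uv); best=[]
    for z in np.arange(0,1.2,.02):
        P=onz(a,uv,z); q=proj(b,P)[0]
        best.append((abs(cv2.pointPolygonTest(np.vstack([line,line[::-1]]).astype(np.float32).reshape(-1,1,2),tuple(map(float,q)),True)),z,P.round(2).tolist()))
    print(uv,[ (round(x[0]),x[2]) for x in sorted(best)[:3]])
print(np.array(observe()['tool_rot']).round(3).tolist(), observe()['ft_force'])
```

```text
(430, 100) [(3, [0.67, 0.18, 0.42]), (6, [0.66, 0.19, 0.44]), (12, [0.67, 0.18, 0.4])]
(407, 150) [(2, [0.62, 0.2, 0.34]), (7, [0.61, 0.2, 0.36]), (11, [0.62, 0.19, 0.32])]
(378, 205) [(2, [0.54, 0.24, 0.26]), (5, [0.55, 0.23, 0.24]), (10, [0.54, 0.24, 0.28])]
(356, 250) [(2, [0.47, 0.27, 0.16]), (5, [0.47, 0.27, 0.18]), (8, [0.47, 0.27, 0.14])]
(335, 300) [(2, [0.36, 0.31, 0.06]), (4, [0.36, 0.31, 0.04]), (8, [0.36, 0.31, 0.08])]
[[-0.96, 0.279, -0.0], [0.279, 0.96, -0.001], [0.0, -0.001, -1.0]] [0.04424597 0.63871903 0.40721302]
```

View pics/crop.png

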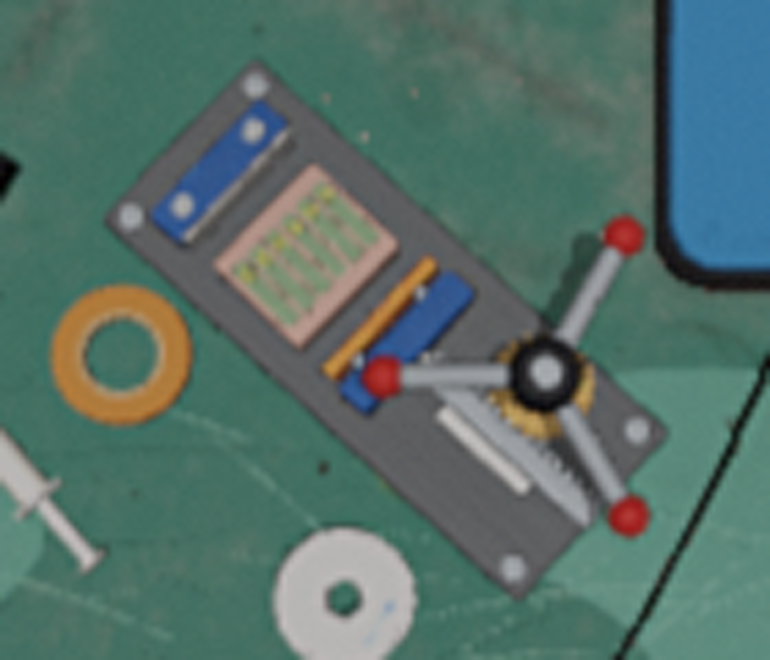

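View pics/crop2.png

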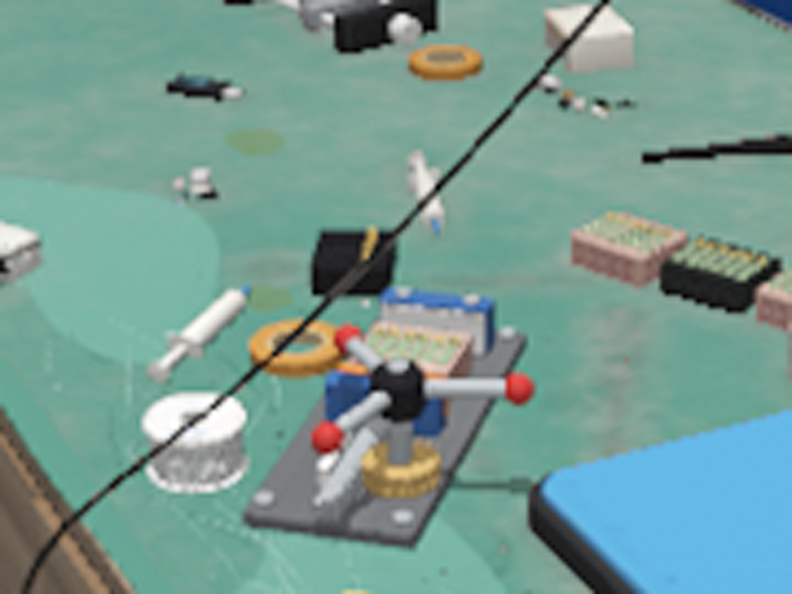

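The crop confirms it: the pink/green coil pack stands between the fixed jaw (upper left) and the orange pad. Triangulated, the cable runs through about (0.54,0.24,0.26) and (0.47,0.27,0.16), on the near right of the wheel. I'll push the left-pointing spoke (ball at (0.511,0.376)) from its robot side, so the gripper stays clear of the cable.

```bash
python3 -m jog '[[0,0,0,-0.037,-0.0075,0,0],[0,0,0,-0.037,-0.0075,0,0],[0,0,0,-0.037,-0.0075,0,0],[0,0,0,-0.037,-0.0075,0,0],[0,0,0,-0.037,-0.0075,0,0],[0,0,0,-0.037,-0.0075,0.01,0],[0,0,0,-0.037,-0.0075,0.01,0],[0,0,0,-0.037,-0.0075,0.01,0],[0,0,0,-0.037,-0.0075,0.01,0],[0,0,0,-0.034,-0.006,0.01,0]]'
python3 - <<'E'
from h import *
b=cam('scene');save(b,'s2.png',(200,40,420,260),2.7)
s=observe();print(s['position'],np.array(s['tool_rot']).round(3).tolist(),s['ft_force'],env.tcp_to_grasp)
w=cam('wrist')
for x in blobs(w,(0,150,80),(6,255,255),40): print(x,onz(w,x[0],.07).round(3))
a=cam('top')
for uv in [(235,185),(180,235),(285,135),(377,312),(325,365),(432,262)]:
    print(uv,onz(a,(235+uv[0]/5.5,165+uv[1]/5.5),.042).round(4))
save(w,'w.png')
E
```

```text
time_s: 1.45
position: [0.4865, 0.3544, 0.1808]
tool_rot: [[-0.96, 0.279, -0.0], [0.279, 0.96, -0.0], [0.0, -0.0, -1.0]]
ft_force: [0.1, 0.2, -0.2]
grip_width: -0.0002
gripper_force: 0.0
[0.48934486 0.35223823 0.17904733] [[-0.959, 0.282, -0.001], [0.282, 0.959, -0.002], [0.0, -0.002, -1.0]] [ 2.14912964 -2.9215214  -1.60032217] 0.0187
([214.0, 176.5], [205, 167, 19, 20, 282]) [0.451 0.276 0.07 ]
([354.5, 209.0], [345, 199, 20, 21, 301]) [0.509 0.377 0.07 ]
(235, 185) [0.5953 0.4393 0.042 ]
(180, 235) [0.5738 0.4626 0.042 ]
(285, 135) [0.617 0.418 0.042]
(377, 312) [0.54   0.3785 0.042 ]
(325, 365) [0.5176 0.4005 0.042 ]
(432, 262) [0.5612 0.3551 0.042 ]
```

View pics/s2.png

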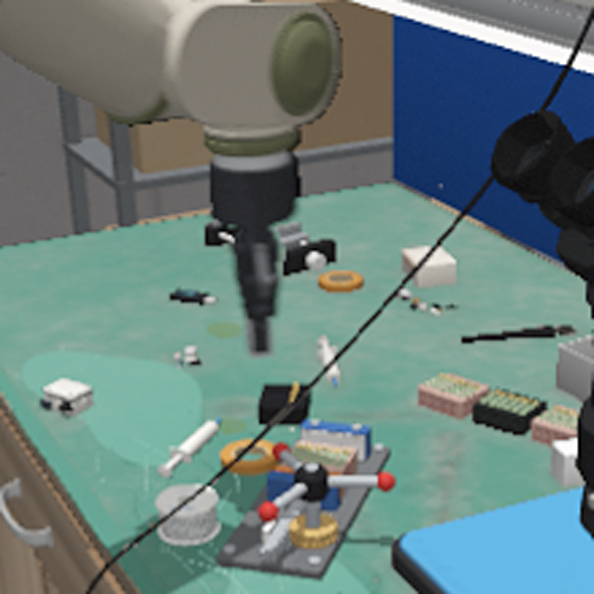

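View pics/w.png

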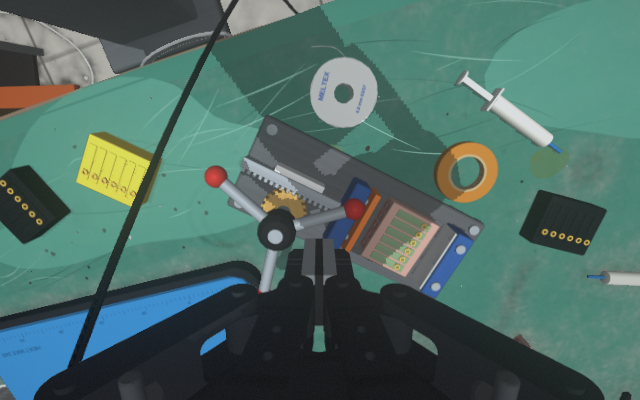

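Scene crop: gripper clear of the cable, above and behind the wheel. The wrist view confirms the left spoke's ball at (354,209) → (0.509,0.377), and the orange pad and coil pack with a gap still to close. Descending beside the spoke.

```bash
python3 -m jog '[[0,0,0,0.008,0,0.01,0],[0,0,0,0,0,0.03,0],[0,0,0,0,0,0.03,0],[0,0,0,0,0,0.03,0],[0,0,0,0,0,0.023,0],[0,0,0,0,0,0,0],[0,0,0,0,0,0,0]]'
```

```text
time_s: 2.48
position: [0.4774, 0.3581, 0.0594]
tool_rot: [[-0.961, 0.278, 0.001], [0.278, 0.961, 0.001], [-0.001, 0.001, -1.0]]
ft_force: [0.6, 0.6, 0.2]
grip_width: 0.0004
gripper_force: 0.0
```

```bash
cat > tab.py <<'E'
import sys
from h import *
r,st,end=map(float,sys.argv[1:4])
s=observe();p=np.array(s['position']);R=np.array(s['tool_rot']);H=np.array([.511,.310,.055])
d=p-H;print('angle',np.degrees(np.arctan2(d[1],d[0])).round(1),'r',np.hypot(*d[:2]).round(4),p.round(4),s['ft_force'].round(1))
t0=st
while t0>=end:
    q=H+r*np.array([np.cos(np.radians(t0)),np.sin(np.radians(t0)),0]); print(t0,(R.T@(q-p)).round(4)); p=q; t0-=10
E
python3 tab.py .048 118 8
```

```text
angle 124.9 r 0.0586 [0.4774 0.3581 0.0594] [0.6 0.6 0.2]
118.0 [-0.0122 -0.0024  0.0044]
108.0 [-0.0065  0.0053  0.    ]
98.0 [-0.0073  0.0041  0.    ]
88.0 [-0.0079  0.0027  0.    ]
78.0 [-0.0083  0.0013  0.    ]
68.0 [-0.0084 -0.0001  0.    ]
58.0 [-0.0082 -0.0016  0.    ]
48.0 [-0.0078 -0.003   0.    ]
38.0 [-0.0072 -0.0043  0.    ]
28.0 [-0.0063 -0.0055  0.    ]
18.0 [-0.0053 -0.0065 -0.    ]
8.0 [-0.0041 -0.0073 -0.    ]
```

```bash
python3 -m jog '[[0,0,0,-0.012,-0.0025,0.004,0],[0,0,0,-0.0065,0.0053,0,0],[0,0,0,-0.0073,0.0041,0,0],[0,0,0,-0.0079,0.0027,0,0],[0,0,0,-0.0083,0.0013,0,0],[0,0,0,0,0,0,0]]'
python3 - <<'E'
from h import *
s=observe();print(s['ft_force'],s['position'])
for n in('top','wrist'):
    a=cam(n)
    for x in blobs(a,(0,150,80),(6,255,255),15):
        q=onz(a,x[0],.07)-[.511,.31,0]
        if np.hypot(*q[:2])<.09: print(n,q.round(3),np.degrees(np.arctan2(q[1],q[0])).round(1))
E
```

```text
time_s: 3.22
position: [0.5212, 0.3561, 0.0542]
tool_rot: [[-0.96, 0.28, -0.001], [0.28, 0.96, -0.0], [0.001, -0.0, -1.0]]
ft_force: [-2.3, -0.4, -0.2]
grip_width: -0.0
gripper_force: 0.9
[-2.33594154 -0.40279326 -0.19642344] [0.52124014 0.35605453 0.05419674]
top [ 0.03  -0.065  0.07 ] -65.0
wrist [-0.069  0.006  0.07 ] 174.8
wrist [ 0.019 -0.062  0.07 ] -73.2
```

The wheel turns freely, about 35–40° so far at around 3 N. Continuing.

```bash
python3 -m jog '[[0,0,0,-0.0084,-0.0001,0,0],[0,0,0,-0.0082,-0.0016,0,0],[0,0,0,-0.0078,-0.003,0,0],[0,0,0,-0.0072,-0.0043,0,0],[0,0,0,0,0,0,0]]'
python3 tab.py .048 33 3
python3 - <<'E'
from h import *
for n in('top','wrist'):
    a=cam(n)
    for x in blobs(a,(0,150,80),(6,255,255),15):
        q=onz(a,x[0],.07)-[.511,.31,0]
        if np.hypot(*q[:2])<.09: print(n,q.round(3),np.degrees(np.arctan2(q[1],q[0])).round(1))
save(a,'w2.png')
E
```

```text
time_s: 3.95
position: [0.5491, 0.3389, 0.0545]
tool_rot: [[-0.96, 0.279, 0.0], [0.279, 0.96, 0.001], [-0.0, 0.001, -1.0]]
ft_force: [-2.4, 1.9, -0.0]
grip_width: -0.0002
gripper_force: 1.2
angle 37.2 r 0.0478 [0.5491 0.3389 0.0545] [-2.4  1.9 -0. ]
33.0 [-0.0028 -0.002  -0.0005]
23.0 [-0.0058 -0.006  -0.    ]
13.0 [-0.0047 -0.0069 -0.    ]
3.0 [-0.0034 -0.0076 -0.    ]
wrist [-0.047  0.049  0.07 ] 133.8
wrist [-0.022 -0.066  0.07 ] -108.8
wrist [0.068 0.019 0.07 ] 15.9
```

View pics/w2.png

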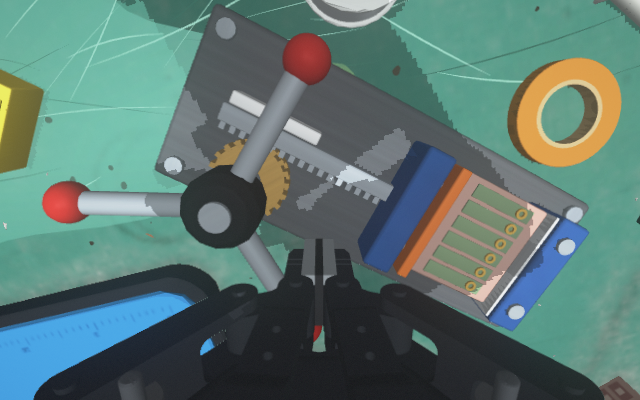

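Wrist view: pad touching the pack (455,225), a narrow gap still open to the fixed jaw at (520,265). About 25° left, so I'm going slower from here.

```bash
python3 -m jog '[[0,0,0,-0.0028,-0.002,0,0],[0,0,0,-0.003,-0.0028,0,0],[0,0,0,-0.0028,-0.0032,0,0],[0,0,0,0,0,0,0]]'
python3 tab.py .048 21 -9
```

```text
time_s: 4.55
position: [0.5549, 0.329, 0.0545]
tool_rot: [[-0.96, 0.279, 0.0], [0.279, 0.96, 0.001], [-0.0, 0.001, -1.0]]
ft_force: [-1.5, 3.7, 1.2]
grip_width: 0.0
gripper_force: 1.7
angle 23.4 r 0.0478 [0.5549 0.329  0.0545] [-1.5  3.7  1.2]
21.0 [-0.0014 -0.0015 -0.0005]
11.0 [-0.0045 -0.0071 -0.    ]
1.0 [-0.0032 -0.0077 -0.    ]
-9.0 [-0.0018 -0.0082 -0.    ]
```

```bash
python3 -m jog '[[0,0,0,-0.0014,-0.0017,0,0],[0,0,0,-0.0012,-0.0017,0,0],[0,0,0,-0.001,-0.0018,0,0],[0,0,0,0,0,0,0]]'; python3 -m jog '[[0,0,0,-0.0011,-0.0018,0,0],[0,0,0,-0.001,-0.0018,0,0],[0,0,0,0,0,0,0]]'
python3 tab.py .048 11 -9
python3 - <<'E'
from h import *
a=cam('wrist')
for x in blobs(a,(0,150,80),(6,255,255),15):
        q=onz(a,x[0],.07)-[.511,.31,0]
        if np.hypot(*q[:2])<.09: print(q.round(3),np.degrees(np.arctan2(q[1],q[0])).round(1))
save(a,'w3.png',(320,120,640,360),2.5)
E
```

```text
time_s: 5.05
position: [0.5568, 0.3234, 0.0546]
tool_rot: [[-0.96, 0.279, 0.0], [0.279, 0.96, 0.001], [-0.0, 0.001, -1.0]]
ft_force: [-2.0, 5.2, 1.1]
grip_width: -0.0002
gripper_force: 2.4
time_s: 5.42
position: [0.5577, 0.3196, 0.0546]
tool_rot: [[-0.96, 0.279, 0.0], [0.279, 0.96, 0.002], [0.0, 0.002, -1.0]]
ft_force: [-3.6, 6.8, 1.2]
grip_width: 0.0001
gripper_force: 3.0
angle 11.7 r 0.0476 [0.5577 0.3196 0.0546] [-3.6  6.8  1.2]
11.0 [-0.0006 -0.0003 -0.0004]
1.0 [-0.0032 -0.0077 -0.    ]
-9.0 [-0.0018 -0.0082 -0.    ]
[-0.024  0.064  0.07 ] 111.0
[-0.046 -0.052  0.07 ] -131.8
```

View pics/w3.png

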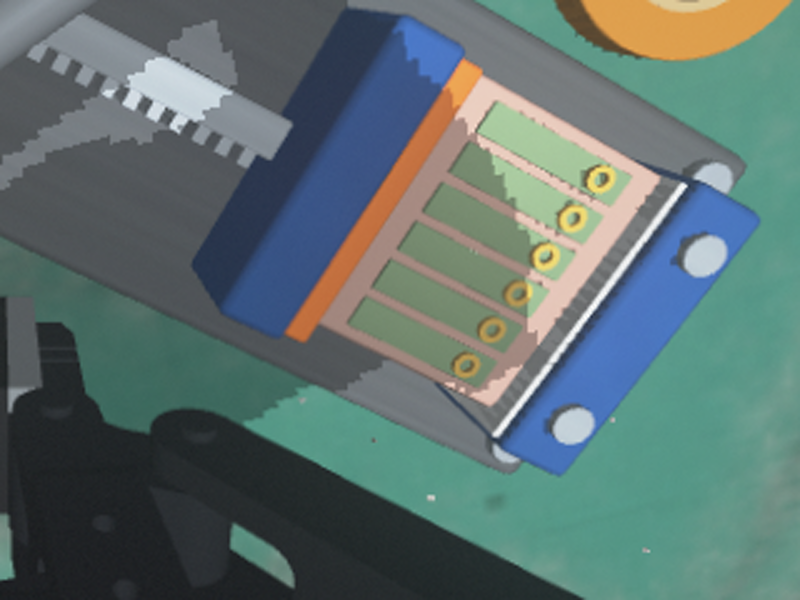

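Pack now at the fixed jaw and the pad going in (force rising to 7–8 N). Small steps until it stands firm.

```bash
python3 -m jog '[[0,0,0,-0.0006,-0.001,0,0],[0,0,0,0,0,0,0]]'; python3 -m jog '[[0,0,0,-0.0004,-0.001,0,0],[0,0,0,0,0,0,0]]'; python3 tab.py .048 1 1
```

```text
time_s: 5.72
position: [0.5576, 0.3192, 0.0546]
tool_rot: [[-0.96, 0.278, -0.0], [0.278, 0.96, 0.003], [0.001, 0.003, -1.0]]
ft_force: [-4.3, 10.2, 1.2]
grip_width: -0.0002
gripper_force: 4.4
time_s: 5.98
position: [0.5575, 0.3187, 0.0547]
tool_rot: [[-0.96, 0.278, -0.0], [0.278, 0.96, 0.004], [0.001, 0.004, -1.0]]
ft_force: [-5.4, 12.6, 0.9]
grip_width: 0.0001
gripper_force: 5.7
angle 10.6 r 0.0473 [0.5575 0.3187 0.0547] [-5.4 12.6  0.9]
1.0 [-0.0036 -0.0071 -0.0004]
```

```bash
python3 -m jog '[[0,0,0,-0.0003,-0.001,0,0],[0,0,0,0,0,0,0]]'
python3 - <<'E'
from h import *
a=cam('wrist')
for x in blobs(a,(0,150,80),(6,255,255),15):
        q=onz(a,x[0],.07)-[.511,.31,0]
        if np.hypot(*q[:2])<.09: print(q.round(3),np.degrees(np.arctan2(q[1],q[0])).round(1))
save(a,'w4.png',(320,120,640,360),2.5)
E
```

```text
time_s: 6.22
position: [0.5575, 0.3182, 0.0547]
tool_rot: [[-0.961, 0.278, -0.0], [0.278, 0.961, 0.005], [0.001, 0.005, -1.0]]
ft_force: [-5.3, 15.5, 1.3]
grip_width: -0.0002
gripper_force: 6.9
[-0.023  0.064  0.07 ] 109.6
[-0.048 -0.051  0.07 ] -132.9
```

View pics/w4.png

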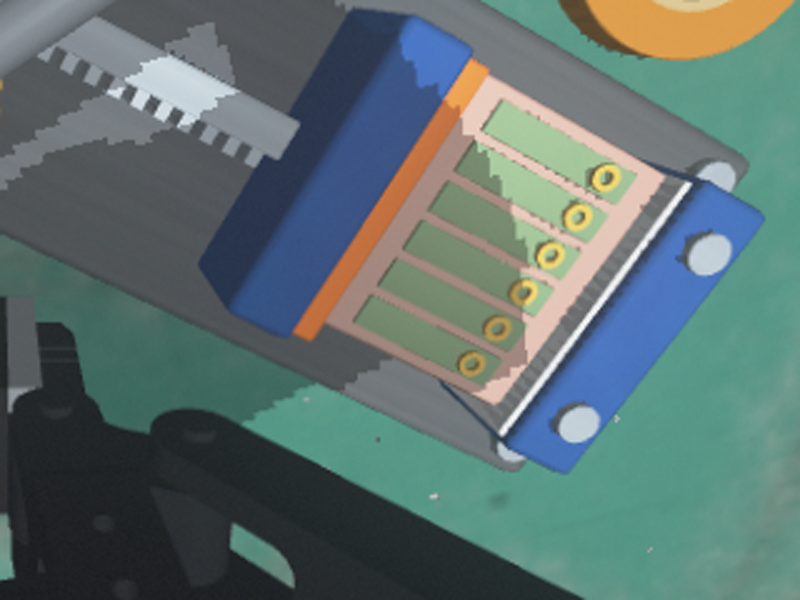

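Force now climbs steeply (16 N, against 7 N while the pad went in) with the wheel standing still. No gap shows between pad, pack and jaws, and the total turn of about 2.6 rad fits 2.57. It's home, so I'll back off along the arc and lift.

```bash
python3 -m jog '[[0,0,0,0.001,0.002,0,0],[0,0,0,0.002,0.004,0,0],[0,0,0,0.004,0.006,0,0],[0,0,0,0.004,0.004,0,0],[0,0,0,0,0,-0.02,0],[0,0,0,0,0,-0.04,0],[0,0,0,0,0,-0.04,0],[0,0,0,0.02,0.01,-0.02,0],[0,0,0,0,0,0,0],[0,0,0,0,0,0,0]]'
python3 - <<'E'
from h import *
a=cam('wrist')
for x in blobs(a,(0,150,80),(6,255,255),15):
        q=onz(a,x[0],.07)-[.511,.31,0]
        if np.hypot(*q[:2])<.09: print(q.round(3),np.degrees(np.arctan2(q[1],q[0])).round(1))
save(a,'w5.png')
E
```

```text
time_s: 7.52
position: [0.535, 0.349, 0.1727]
tool_rot: [[-0.96, 0.278, -0.002], [0.278, 0.96, -0.001], [0.002, -0.002, -1.0]]
ft_force: [0.2, -0.1, -0.7]
grip_width: -0.0003
gripper_force: 0.0
[-0.024  0.063  0.07 ] 110.6
[-0.046 -0.051  0.07 ] -131.6
[ 0.064 -0.013  0.07 ] -11.1
```

View pics/w5.png

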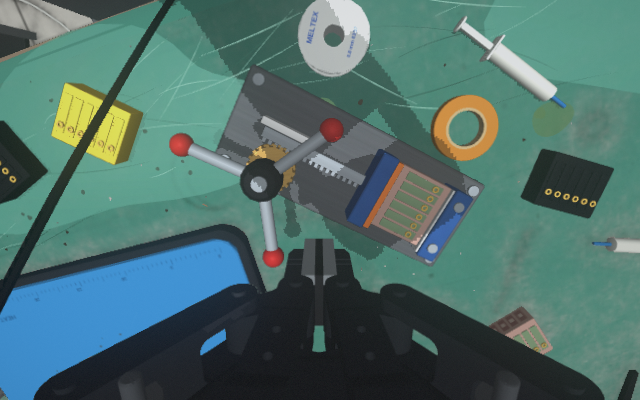

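```bash
python3 -c "
from rig import job; print(job.close_job())"
```

```text
the job is handed in; nothing more can be done
None
```

I closed the vise by the handwheel alone: the coil pack is clamped against the fixed jaw and the pad looks home. I stopped when the wheel stood firm at about 16 N, backed the arm clear, and handed the job in after about 7.6 s; it returned no verdict.

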